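# Shut the filter drawer and set the air valve two turns open

### The arm

A 6-joint arm with a two-finger parallel gripper is mounted at the origin on the work surface; the furniture and walls round the work are solid. World frame = base frame: x ahead of the robot, y to its left, z up, the work surface at z = 0. Lengths are in mm, angles in rad, forces in N, time in s.
With the tool pointing down it reaches from about 325 to 900 mm from the base axis. Payload 6.1 kg.
Tool frame: the origin (TCP) lies between the finger pads, 19 mm behind the fingertips; this is the grasp point; z points along the fingers, y is the line along which they close (so a half turn about z gives the same grasp; the last joint's range is limited). The gripper opens to 87 mm and grips with 3 to 60 N. Pads are 19 mm wide; open, the fingers measure 117 mm over their backs; the gripper's body (75 mm by 190 mm) begins 51 mm behind the grasp point.
Start: joints at [-1.328, 0.22, 1.526, -0, 1.395, -0.126], TCP at [225.303, -582.97, 241.238] pointing down, gripper open.
Joint ranges: [-2.98, 2.98], [-0.91, 2.08], [0.09, 2.57], [-1.24, 4.39], [0.2, 2.65], [-2.68, 2.68]. Speed limits (rad/s): [2.57, 2.57, 3.01, 3.14, 3.14, 3.14].

### API

Orientations are given as a rotation vector (axis times angle).
In Python, from workcell import arm gives the robot as it stands.
- The arm moves only by the tool apply_moves, never from a script. Its argument "series" is one flat list of numbers, 7 for each row, row after row: the turn, a rotation vector about the world's x, y, z in degrees, then the shift along the world's x, y, z in cm, then the finger opening in cm, from 0 to 8.7. In form: [ax, ay, az, x, y, z, grip, ax, ay, az, x, y, z, grip, ...]. A call has 1 to 8 rows; each row shifts and turns the commanded pose from where the row before left it; what a row does not reach is not made up. A row lasts 1/8 s, in which the tool goes at most 62.5 mm and 10.7 degrees, less where a joint would pass 70% of its speed; a pose out of reach is approached as far as the arm can. A call is refused whole if a number of a shift passes 6.25 or a number of a turn 10.7, either way. A call with a gripper value outside its range is refused whole. The fingers move at their own pace and stop on an object; the grip force is fixed at half the most. Time passes only in rows, so rows that do not move let the fingers close. It gives the time, the measured TCP pose, the force, the opening and the grip force at its end, in the units of the state.
- arm.read_state(): the state, without advancing time (a new reading comes with each control period).
- arm.snapshot(name): name is "side" or "top" or "wrist"; returns the picture (420x560x3 uint8, red, green, blue); there is no depth.
- arm.get_calibration(name): a dict with "mtx" (3x3 intrinsics, pixels), "camera_from_world" (4x4, takes a point from world to camera coordinates); the wrist camera has in their place "hand_eye" (4x4, takes a point from camera to tool coordinates, whose origin is the TCP and whose axes are the flange's). Camera axes: x right, y up, looking along -z (the intrinsics and any distortion apply to the point x, -y, -z); pixel columns grow to the right and rows downward; lengths in mm; the calibration is good to about 2 mm. A picture is of the moment at which its call begins: read the wrist's pose just before it. get_calibration takes no time and is no camera call.
- arm.finish_job(): hands the job in; it is judged then, once.
The state is a dict: "time_s": time; "joints": joint angles; "joint_vel": joint speeds; "joint_efforts": joint torques, N m; "position": TCP position; "eef_rot": TCP orientation; "ft_force": force on the tool from outside, world axes, zero at the start; "wrist_torque": the same for the moment, N m; "gripper_width": opening from 0.0 (shut) to 1.0 (fully open); "finger_force": force on a finger pad.
Only numpy, scipy, OpenCV 4.12 (cv2) and the standard library are available. Lean on these libraries where they do the work, as an engineer would, in place of code of your own. Each camera call takes 0.05 s, during which the arm holds its last target. There are 200 camera calls.

### The job

The little air unit that pumps up the shop's toy balls has just had a fresh filter put in its drawer. First push the drawer fully shut; then turn the valve wheel by its handle clockwise until it is closed on its stop, back it off exactly two full turns counterclockwise, and finish still gripping the handle there, without letting go. Leave the toy car, the stamp and the yo-yo beside the unit where they are.

Things in the scene. Friction and masses are not known exactly. Their poses are not given: they have to be found in the camera images.
- air_unit: grey painted steel case, 140 (x, front to back) x 150 (y) x 105 (z) mm, fixed on the table. Origin at the centre of its underside; own -x is the front with the drawer (towards the robot), z up. On its top: a flat gauge 8 mm high at the front left corner, and the brass valve stem 15 mm behind the centre. A brass spigot stands out 20 mm from its right side (-y).
- drawer (a joint): how far the aluminium drawer is open, m: 0 = fully shut against its stop, up to 0.06 (starts 0.025 to 0.05 open). It slides out along the unit's own -x; about 1.5 N moves it and it stays where it is left. Its front is 134 mm wide, from 17 to 90 mm above the table.
- drawer_pull (a point): middle of the drawer's steel bar pull: a level bar 10 mm thick and 70 mm long along the unit's y, 70 mm above the table, its axis 25 mm in front of the drawer's front face. Shut, it lies 95 mm in front of the unit's origin. Pushing on the bar from in front shuts the drawer.
- valve_wheel (a joint): angle of the valve wheel, rad: 0 = closed, hard on its stop; grows as the wheel opens, counterclockwise seen from above, one turn = 6.283, at most 20 (starts 3.5 to 7.5). Axis vertical. Friction about 0.08 N m (some 2 N at the handle); it does not rise or sink and stays where it is left.
- wheel_centre (a point): centre of the dark steel three-spoked valve wheel, on its axis at mid-height of the rim, 156 mm above the table, 15 mm behind the unit's origin along its x. Rim 12 mm thick, rim centre line of radius 45 mm, 102 mm over all, its top at 162 mm; the hub nut reaches 171 mm.
- crank_handle: upright black handle on the rim, 45 mm from the wheel's axis: 22 mm thick, 45 mm high, from 164 to 209 mm above the table. It spins freely on its pin, so a gripper holding it need not turn as the wheel goes round. Origin at the centre of its underside. With the valve closed on its stop (joint 0) it stands on the unit's own -x side of the axis (towards the drawer).
- handle_grip (a point): on the handle's axis at half its height, 186.5 mm above the table: where to grip it, firmly (about 30 N) so that it does not slip along the pads on the way round
- toy_car: bystander: small red wooden car, 58x102x50 mm, loose, to the left of the unit; origin at the centre of its underside
- stamp: bystander: wooden shop stamp standing upright, 24x36x66 mm, loose, to the right of the unit; origin at the centre of its underside
- yoyo: bystander: red yo-yo lying flat, 56 mm across, 36 mm high, loose, to the right of the unit; origin at the centre of its underside

How it is judged:
By the outcome, as a careful person would: the job done as asked, in the order asked, and still so for the second after the job is handed in, while the arm keeps its last pose, push and grip.
It also fails if it takes over 67 s, if anything falls off the work surface, if the arm or the gripper's body presses on something with over 40 N, if the wrist force passes 120 N, or if a joint passes its speed limit or range.

## Working session

There is one attempt and no reset: what is moved stays moved. The work goes in short steps, Python scripts to look and compute and a tool call to move; the robot and the scene stay as the last step left them, time stands still between calls to the robot, and variables do not carry over. Pictures are saved under pics/ and viewed, at most 10 in all, crops included, and the job is handed in when it is done.

Besides the shell and the picture viewer there is one more tool, called after "Request:" as name(argument=value, ...), one argument or row to a line, values as JSON. apply_moves: Moves the arm, as the interface text tells. Its arguments: {"type":"object","properties":{"series":{"type":"array"}},"required":["series"]}

```bash
mkdir -p pics; python3 - <<'E'
from workcell import arm
import cv2,numpy as np
s=arm.read_state();print(s)
for n in("side","top"):
    cv2.imwrite(f"pics/{n}0.png",arm.snapshot(n)[:,:,::-1])
    c=arm.get_calibration(n);print(n,{k:np.round(v,3).tolist() if not isinstance(v,str) else v for k,v in c.items()})
print(arm.get_calibration("wrist"))
E
```

```text
{'time_s': 0.0, 'joints': array([-1.32810778e+00,  2.21252402e-01,  1.52758424e+00, -6.69422905e-06,
        1.39469939e+00, -1.26125409e-01]), 'joint_vel': array([-1.32207318e-03, -3.81301430e-04, -2.26099513e-03, -5.31263112e-04,
        7.71441793e-05, -1.25646822e-04]), 'joint_efforts': array([ 2.84252437e-04, -4.94605994e+01, -3.87387049e+01,  6.98626740e-02,
        5.72999683e-02, -1.56700539e-04]), 'position': array([ 225.1587733 , -582.41782343,  240.13516522]), 'eef_rot': array([-3.08642031e+00, -5.75699876e-01,  1.88030041e-04]), 'ft_force': array([0.29791532, 0.02015782, 0.08498543]), 'wrist_torque': array([0.01581526, 0.07052007, 0.02908637]), 'finger_force': 0.0, 'gripper_width': 1.001697119559278}
side {'mtx': [[474.589, 0.0, 279.709], [0.0, 474.589, 207.444], [0.0, 0.0, 1.0]], 'camera_from_world': [[0.491, 0.871, -0.021, -251.697], [-0.603, 0.357, 0.713, 259.582], [0.629, -0.338, 0.701, -1326.407], [0.0, 0.0, 0.0, 1.0]]}
top {'mtx': [[482.715, 0.0, 270.344], [0.0, 482.715, 205.455], [0.0, 0.0, 1.0]], 'camera_from_world': [[-0.001, -1.0, -0.011, -20.432], [0.982, -0.003, 0.189, -577.607], [-0.189, -0.011, 0.982, -878.379], [0.0, 0.0, 0.0, 1.0]]}
{'mtx': array([[320.82263864,   0.        , 278.41808467],
       [  0.        , 320.82263864, 204.93652897],
       [  0.        ,   0.        ,   1.        ]]), 'hand_eye': array([[-2.50150445e-04,  9.58333090e-01,  2.85652983e-01,
         7.87167254e+01],
       [ 9.99999926e-01,  1.56054051e-04,  3.52170892e-04,
        -3.32992106e-01],
       [ 2.92919714e-04,  2.85653050e-01, -9.58333058e-01,
        -1.44182396e+02],
       [ 0.00000000e+00,  0.00000000e+00,  0.00000000e+00,
         1.00000000e+00]])}
```

View pics/side0.png

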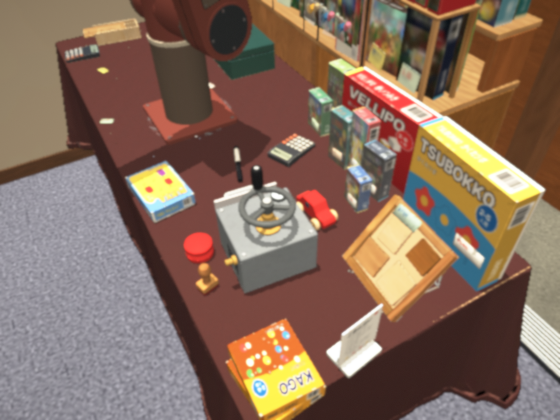

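View pics/top0.png

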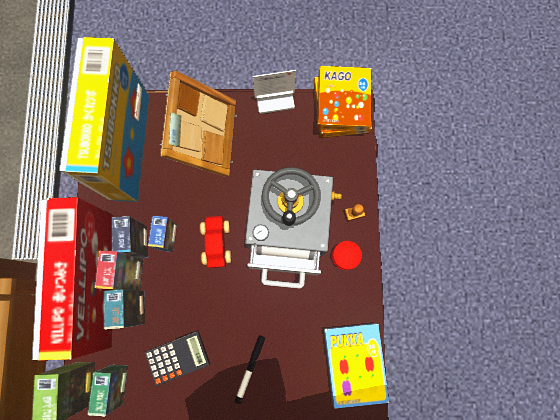

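The pictures show the unit with the drawer open towards the robot. In top view the wheel is near (291,195), the handle near (288,216) and the bar pull near (283,283).

```bash
cat > h.py <<'E'
from workcell import arm
import cv2,numpy as np
from scipy.spatial.transform import Rotation as R
def ray(n,px,T=None):
    c=arm.get_calibration(n);M=np.array(c["mtx"])
    u=cv2.undistortPoints(np.float64([[px]]),M,np.zeros(5) if "dist" not in c else np.array(c["dist"]))[0,0]
    d=np.array([u[0],-u[1],-1.])
    if n=="wrist":
        H=T@np.array(c["hand_eye"])
    else: H=np.linalg.inv(np.array(c["camera_from_world"]))
    return H[:3,3],H[:3,:3]@d
def onz(n,px,z,T=None):
    o,d=ray(n,px,T);return o+d*(z-o[2])/d[2]
def pose():
    s=arm.read_state();T=np.eye(4);T[:3,:3]=R.from_rotvec(s["eef_rot"]).as_matrix();T[:3,3]=s["position"];return T
E
python3 - <<'E'
from h import *
im=cv2.imread("pics/top0.png")
cr=im[150:310,210:390]
cv2.imwrite("pics/topz.png",cv2.resize(cr,None,fx=3.6,fy=3.6,interpolation=cv2.INTER_CUBIC)[:600])
print(arm.get_calibration("top").keys())
for p,z in [((252,170),105),((334,172),105),((328,249),105),((246,245),105),((291,195),162),((288,216),209),((283,283),75)]: print(p,onz("top",p,z).round(1))
E
```

```text
dict_keys(['mtx', 'camera_from_world'])
(252, 170) [635.   11.7 105. ]
(334, 172) [ 630.6 -140.   105. ]
(328, 249) [ 488.  -125.6  105. ]
(246, 245) [495.6  21.7 105. ]
(291, 195) [575.1 -58.3 162. ]
(288, 216) [530.6 -51.6 209. ]
(283, 283) [428.8 -44.9  75. ]
```

View pics/topz.png

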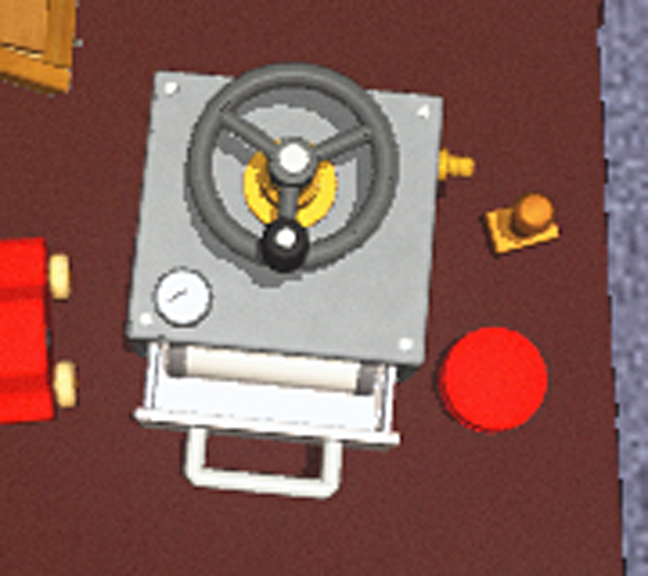

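The crop shows case corners at (157,72), (442,97), (423,367) and (128,343), the nut at (293,158), the handle top at (286,237), and the bar from (190,483) to (335,492).

```bash
python3 - <<'E'
from h import *
f=lambda x,y,z:onz("top",((x+.5)/3.6-.5+210,(y+.5)/3.6-.5+150),z)
C=np.array([f(*p,105) for p in [(157,72),(442,97),(423,367),(128,343)]])
print(C.round(1)); o=C.mean(0); print("o",o, [np.linalg.norm(C[i]-C[(i+1)%4]).round(1) for i in range(4)])
ex=(C[0]+C[1]-C[2]-C[3])[:2]; ey=(C[0]+C[3]-C[1]-C[2])[:2]
a=np.arctan2(ex[1],ex[0]); b=np.arctan2(-ey[0],ey[1]); print("yaw",np.degrees([a,b]))
a=(a+b)/2; x=np.array([np.cos(a),np.sin(a)])
w=o[:2]+15*x; print("wheel from case",w,"nut",f(293,158,171),"ring",f(292,169,160))
h=f(286,237,209);print("handle",h)
n=f(293,158,171)[:2]; d=h[:2]-n; print("r",np.hypot(*d),"theta",np.degrees(np.arctan2(d[1],d[0])-a-np.pi))
for p in [(190,483),(335,492)]: q=f(*p,75); print("bar",q, "open",-(q[:2]-o[:2])@x-95)
E
```

```text
[[ 635.7    9.4  105. ]
 [ 621.8 -136.9  105. ]
 [ 483.4 -123.9  105. ]
 [ 495.7   23.1  105. ]]
o [559.16390816 -57.06083197 105.        ] [np.float64(147.0), np.float64(139.0), np.float64(147.6), np.float64(140.6)]
yaw [-5.47255571 -5.09552686]
wheel from case [574.10016397 -58.44223061] nut [575.71802115 -58.04398415 171.        ] ring [572.74915157 -57.87880243 160.        ]
handle [531.49464257 -53.3572219  209.        ]
r 44.471034988742296 theta -0.7655433108227726
bar [427.40499298  -7.18750417  75.        ] open 40.791987352725585
bar [422.78351348 -80.95129575  75.        ] open 38.600680601334886
```

Request:
apply_moves(
  series=[0,0,-3.3,1.6,5.4,0,0,0,0,-3.3,1.6,5.4,0,0,0,0,-3.3,1.6,5.4,0,0,0,0,-3.3,1.6,5.4,0,0,0,0,-3.3,1.6,5.4,0,0,0,0,-3.3,1.6,5.4,0,0,0,0,-3.3,1.6,5.4,0,0,0,0,-3.3,1.6,5.4,0,0],
)

```text
time_s: 1.1
position: [353.3, -149.2, 241.1]
eef_rot: [-3.138, 0.148, -0.0]
ft_force: [0.9, -0.1, 0.2]
gripper_width: 0.167
finger_force: 0.0
```

Request:
apply_moves(
  series=[-0.5,-6.2,0,1.6,5.4,0,0,-0.5,-6.2,0,1.6,5.4,0,0,-0.5,-6.2,0,0,0,0,0,-0.5,-6.2,0,0,0,0,0,0,0,0,0,0,0,0,0,0,0,0,0,0,0],
)

```text
time_s: 1.85
position: [385.4, -43.4, 241.7]
eef_rot: [3.05, -0.142, 0.672]
ft_force: [0.1, 0.0, 0.9]
gripper_width: 0.006
finger_force: 0.0
```

Request:
apply_moves(
  series=[0,0,0,0,0,-4.5,0,0,0,0,0,0,-4.5,0,0,0,0,0,0,-4.5,0,0,0,0,0,0,-3.0,0,0,0,0,0,0,0,0],
)

```text
time_s: 2.48
position: [395.3, -43.7, 76.7]
eef_rot: [3.061, -0.142, 0.644]
ft_force: [0.6, -0.0, 0.2]
gripper_width: 0.004
finger_force: 0.0
```

```bash
python3 - <<'E'
from h import *
print(arm.read_state())
im=arm.snapshot("side")[:,:,::-1]
cv2.imwrite("pics/s1.png",cv2.resize(im[100:310,130:390],None,fx=2.8,fy=2.8,interpolation=cv2.INTER_CUBIC))
E
```

```text
{'time_s': 2.475, 'joints': array([-0.42673309, -0.53896175,  2.57181369,  0.21126737,  0.72875006,
        1.10569222]), 'joint_vel': array([-0.00227587, -0.08041705, -0.02592065, -0.00240317,  0.03928952,
        0.00651084]), 'joint_efforts': array([ -0.10060025,  -9.8865813 , -36.00121737,   0.76572105,
        -2.54631758,  -0.07551255]), 'position': array([395.31901507, -43.70094771,  76.72906558]), 'eef_rot': array([ 3.06067026, -0.14162598,  0.64364933]), 'ft_force': array([ 0.59707876, -0.02042773,  0.23712361]), 'wrist_torque': array([0.02824881, 0.24490655, 0.00751997]), 'finger_force': 0.0, 'gripper_width': 0.004101629967955378}
```

View pics/s1.png

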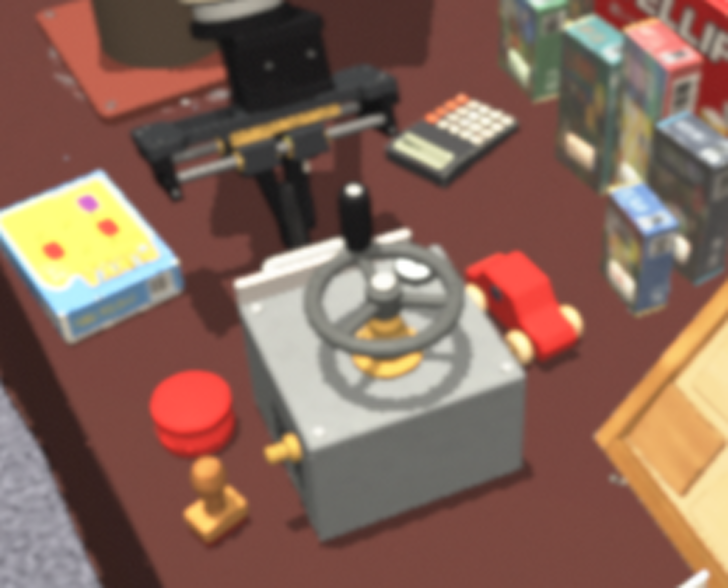

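The gripper is in front of the bar (tips near (295,240) in the crop), and the body's long side lies along y. Joint 3 is at its limit, so I move forward and push.

Request:
apply_moves(
  series=[0,0,0,0.8,-0.07,0,0,0,0,0,0.8,-0.07,-0.1,0,0,0,0,0.8,-0.07,-0.1,0,0,0,0,0.8,-0.07,-0.1,0,0,0,0,0.8,-0.07,-0.1,0],
)

```text
time_s: 3.15
position: [437.9, -48.1, 76.1]
eef_rot: [3.054, -0.14, 0.657]
ft_force: [-2.4, 0.7, -0.6]
gripper_width: 0.005
finger_force: 0.8
```

Request:
apply_moves(
  series=[0,0,0,0.4,-0.04,0,0,0,0,0,0.4,-0.04,0,0,0,0,0,0.3,-0.03,0,0],
)

```text
time_s: 3.52
position: [447.5, -48.8, 75.1]
eef_rot: [3.056, -0.14, 0.653]
ft_force: [-8.1, -0.2, 1.5]
gripper_width: 0.003
finger_force: 3.5
```

```bash
python3 -c "
from h import *
s=arm.read_state();print(s['joints'],s['ft_force'],s['wrist_torque'])"
```

```text
[-0.37128802 -0.32681878  2.44577548  0.20265589  0.62763173  1.15047808] [-8.11550515 -0.21914433  1.49955959] [ 0.01087121  1.47973359 -0.05070924]
```

Force is rising near the expected stop (about x 449). I'll press on in small steps.

Request:
apply_moves(
  series=[0,0,0,0.2,-0.02,0,0,0,0,0,0,0,0,0],
)

```text
time_s: 3.78
position: [448.1, -48.5, 73.9]
eef_rot: [3.058, -0.14, 0.649]
ft_force: [-8.4, -0.2, 0.8]
gripper_width: 0.0
finger_force: 3.5
```

Request:
apply_moves(
  series=[0,0,0,0.2,-0.02,0,0,0,0,0,0,0,0,0],
)

```text
time_s: 4.03
position: [448.8, -48.3, 72.9]
eef_rot: [3.06, -0.139, 0.644]
ft_force: [-12.8, -0.8, 2.2]
gripper_width: 0.006
finger_force: 5.3
```

Request:
apply_moves(
  series=[0,0,0,0.3,-0.03,0,0,0,0,0,0,0,0,0],
)

```text
time_s: 4.28
position: [449.8, -47.9, 71.3]
eef_rot: [3.062, -0.139, 0.637]
ft_force: [-19.0, 0.8, 3.1]
gripper_width: 0.005
finger_force: 7.9
```

```bash
python3 - <<'E'
from h import *
s=arm.read_state();print(s['joints'],s['ft_force'])
im=arm.snapshot("top")[:,:,::-1]
cv2.imwrite("pics/t1.png",cv2.resize(im[150:310,200:400],None,fx=3.6,fy=3.6,interpolation=cv2.INTER_CUBIC))
E
```

```text
[-0.36567981 -0.30183612  2.43347161  0.19918501  0.62525633  1.1565745 ] [-19.04087616   0.77411257   3.09785586]
```

View pics/t1.png

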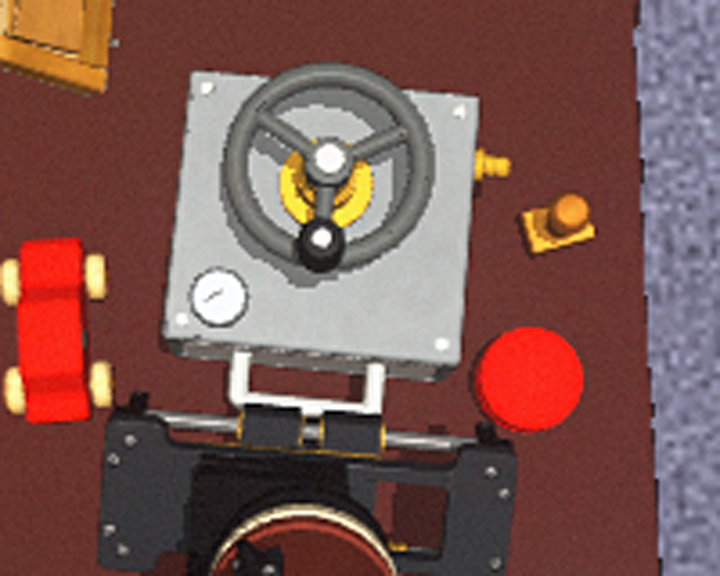

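The drawer is shut: in the crop the front lies flush on the case and the bar is at (305,395). Now I back off, rise, level the tool and open.

Request:
apply_moves(
  series=[0,0,0,-1.0,0.1,0,0,0,0,0,-1.5,0.1,0,0,0,0,0,0,0,3.0,0,0,0,0,0,0,5.0,6.5,0,0,0,0,0,5.0,6.5,0.5,5.9,0,0,0,5.0,6.5,0.5,5.9,0,0,0,0,6.5,0.5,5.9,0,0,0,0,6.5],
)

```text
time_s: 5.32
position: [431.4, -48.1, 258.2]
eef_rot: [3.13, -0.144, 0.181]
ft_force: [-0.6, -0.2, -0.9]
gripper_width: 0.49
finger_force: 0.0
```

Request:
apply_moves(
  series=[0.5,5.9,0,3.0,0,0,6.5,0,0,0,3.0,0,0,6.5,0,0,0,0,0,0,6.5,0,0,0,0,0,0,6.5],
)

```text
time_s: 5.82
position: [489.8, -47.8, 255.8]
eef_rot: [-3.136, 0.145, -0.016]
ft_force: [-0.5, 0.3, -0.1]
gripper_width: 0.742
finger_force: 0.0
```

```bash
python3 - <<'E'
from h import *
T=pose();print(T.round(3));print(R.from_matrix(np.array([[.9959,-.0906,0],[-.0906,-.9959,0],[0,0,-1]])@T[:3,:3].T).as_rotvec(degrees=True))
im=arm.snapshot("wrist")[:,:,::-1];cv2.imwrite("pics/w1.png",im)
E
```

```text
[[ 9.96000e-01 -9.20000e-02  1.00000e-02  4.89782e+02]
 [-9.20000e-02 -9.96000e-01  1.00000e-03 -4.77550e+01]
 [ 1.00000e-02 -2.00000e-03 -1.00000e+00  2.55831e+02]
 [ 0.00000e+00  0.00000e+00  0.00000e+00  1.00000e+00]]
[-0.07848718  0.58026249  0.08518135]
```

View pics/w1.png

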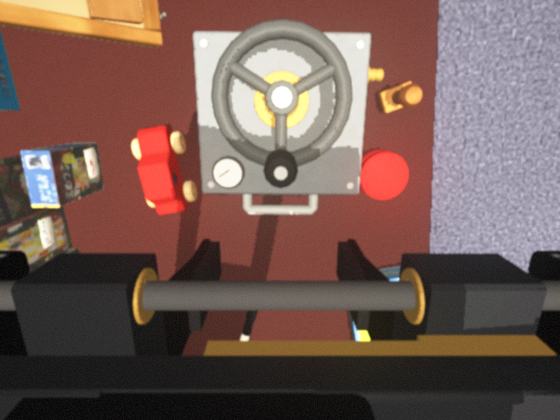

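In the wrist view the handle top is at (281,173) and the nut at (282,97), with the drawer shut.

```bash
python3 - <<'E'
from h import *
T=pose()
h=onz("wrist",(281,173),209,T);n=onz("wrist",(282,97),171,T);print(h,n,np.linalg.norm((h-n)[:2]))
E
```

```text
[531.37752543 -52.67035978 209.        ] [576.45231798 -57.63817246 171.        ] 45.347724160839604
```

Request:
apply_moves(
  series=[0,0.6,0,2.1,-0.26,0,6.5,0,0,0,2.06,-0.26,0,6.5,0,0,0,0,0,-2.0,6.5,0,0,0,0,0,-2.5,6.5,0,0,0,0,0,-2.2,6.5,0,0,0,0,0,0,6.5],
)

```text
time_s: 6.62
position: [529.8, -52.7, 187.5]
eef_rot: [-3.136, 0.145, 0.006]
ft_force: [-0.6, 0.0, 0.5]
gripper_width: 0.75
finger_force: 0.0
```

Request:
apply_moves(
  series=[0,0,0,0,0,0,1.5,0,0,0,0,0,0,1.5,0,0,0,0,0,0,1.5,0,0,0,0,0,0,1.5,0,0,0,0,0,0,1.5,0,0,0,0,0,0,1.5],
)

```text
time_s: 7.38
position: [531.8, -52.9, 188.8]
eef_rot: [-3.137, 0.145, 0.001]
ft_force: [0.0, 0.6, 0.5]
gripper_width: 0.241
finger_force: 30.0
```

Gripped with 30 N at the right width. Next I work out the increments for circling clockwise.

```bash
python3 - <<'E'
import numpy as np
for k in range(0,360,15):
    a=np.radians(174-k);b=np.radians(174-k-15)
    print(k+15,((np.cos(b)-np.cos(a))*4.5).round(2),((np.sin(b)-np.sin(a))*4.5).round(2), (575.8+45*np.cos(b)).round(1),(-57.8+45*np.sin(b)).round(1))
E
```

```text
15 0.27 1.14 533.8 -41.7
30 0.56 1.03 539.4 -31.3
45 0.81 0.85 547.5 -22.8
60 1.0 0.61 557.5 -16.7
75 1.13 0.33 568.8 -13.4
90 1.17 0.03 580.5 -13.0
105 1.14 -0.27 591.9 -15.8
120 1.03 -0.56 602.3 -21.4
135 0.85 -0.81 610.8 -29.5
150 0.61 -1.0 616.9 -39.5
165 0.33 -1.13 620.2 -50.8
180 0.03 -1.17 620.6 -62.5
195 -0.27 -1.14 617.8 -73.9
210 -0.56 -1.03 612.2 -84.3
225 -0.81 -0.85 604.1 -92.8
240 -1.0 -0.61 594.1 -98.9
255 -1.13 -0.33 582.8 -102.2
270 -1.17 -0.03 571.1 -102.6
285 -1.14 0.27 559.7 -99.8
300 -1.03 0.56 549.3 -94.2
315 -0.85 0.81 540.8 -86.1
330 -0.61 1.0 534.7 -76.1
345 -0.33 1.13 531.4 -64.8
360 -0.03 1.17 531.0 -53.1
```

Request:
apply_moves(
  series=[0,0,0,0.27,1.14,0,1.5,0,0,0,0.56,1.03,0,1.5,0,0,0,0.81,0.85,0,1.5,0,0,0,1.0,0.61,0,1.5,0,0,0,1.13,0.33,0,1.5,0,0,0,1.17,0.03,0,1.5],
)

```text
time_s: 8.12
position: [581.9, -12.8, 188.8]
eef_rot: [-3.137, 0.144, 0.002]
ft_force: [-3.2, -4.8, 2.7]
gripper_width: 0.242
finger_force: 30.0
```

Request:
apply_moves(
  series=[0,0,0,1.14,-0.32,0,1.5,0,0,0,1.03,-0.56,0,1.5,0,0,0,0.85,-0.81,0,1.5,0,0,0,0.61,-1.0,0,1.5,0,0,0,0.33,-1.13,0,1.5,0,0,0,0.03,-1.17,0,1.5],
)

```text
time_s: 8.88
position: [621.3, -63.7, 188.8]
eef_rot: [-3.137, 0.145, 0.001]
ft_force: [-3.4, 3.8, 4.0]
gripper_width: 0.241
finger_force: 30.0
```

Request:
apply_moves(
  series=[0,0,0,-0.29,-1.14,0,1.5,0,0,0,-0.56,-1.03,0,1.5,0,0,0,-0.81,-0.85,0,1.5,0,0,0,-1.0,-0.61,0,1.5,0,0,0,-1.13,-0.33,0,1.5,0,0,0,-1.17,-0.03,0,1.5],
)

```text
time_s: 9.62
position: [571.1, -102.6, 188.8]
eef_rot: [-3.136, 0.145, -0.001]
ft_force: [2.4, 7.9, 2.6]
gripper_width: 0.238
finger_force: 30.0
```

Request:
apply_moves(
  series=[0,0,0,-1.14,0.27,0,1.5,0,0,0,-1.03,0.56,0,1.5,0,0,0,-0.85,0.81,0,1.5,0,0,0,-0.61,1.0,0,1.5,0,0,0,0,0,0,1.5],
)

```text
time_s: 10.25
position: [535.3, -76.1, 188.8]
eef_rot: [-3.137, 0.144, -0.003]
ft_force: [4.5, 3.8, 0.6]
gripper_width: 0.242
finger_force: 30.0
```

Request:
apply_moves(
  series=[0,0,0,-0.3,1.13,0,1.5,0,0,0,-0.03,0.6,0,1.5,0,0,0,0,0.3,0,1.5,0,0,0,0,0,0,1.5],
)

```text
time_s: 10.75
position: [531.6, -56.0, 188.8]
eef_rot: [-3.137, 0.144, 0.002]
ft_force: [-0.2, 0.0, 3.0]
gripper_width: 0.239
finger_force: 30.0
```

Request:
apply_moves(
  series=[0,0,0,0.02,0.4,0,1.5,0,0,0,0,0,0,1.5],
)

```text
time_s: 11.0
position: [531.8, -53.0, 188.8]
eef_rot: [3.138, -0.145, -0.002]
ft_force: [-0.7, -4.5, 2.5]
gripper_width: 0.24
finger_force: 30.0
```

Request:
apply_moves(
  series=[0,0,0,0.03,0.3,0,1.5,0,0,0,0,0,0,1.5],
)

```text
time_s: 11.25
position: [531.8, -52.7, 188.8]
eef_rot: [3.133, -0.146, -0.003]
ft_force: [-1.8, -14.1, 2.6]
gripper_width: 0.245
finger_force: 30.0
```

Request:
apply_moves(
  series=[0,0,0,0.04,0.3,0,1.5,0,0,0,0,0,0,1.5],
)

```text
time_s: 11.5
position: [531.9, -52.4, 188.8]
eef_rot: [3.128, -0.146, -0.004]
ft_force: [-4.7, -24.4, 1.8]
gripper_width: 0.239
finger_force: 30.0
```

Hard on the stop at (531.8, -53.2): the force rises with no motion. I relax the push, then go counterclockwise.

Request:
apply_moves(
  series=[0,0,0,-0.07,-0.6,0,1.5,0,0,0,0,0,0,1.5],
)

```text
time_s: 11.75
position: [531.8, -53.0, 188.8]
eef_rot: [-3.138, 0.146, 0.002]
ft_force: [-0.6, -5.4, 2.9]
gripper_width: 0.239
finger_force: 30.0
```

Request:
apply_moves(
  series=[0,0,0,0.03,-1.17,0,1.5,0,0,0,0.33,-1.13,0,1.5,0,0,0,0.61,-1.0,0,1.5,0,0,0,0.85,-0.81,0,1.5,0,0,0,1.03,-0.56,0,1.5,0,0,0,1.14,-0.27,0,1.5],
)

```text
time_s: 12.5
position: [571.6, -102.4, 188.7]
eef_rot: [-3.138, 0.145, 0.004]
ft_force: [-2.5, -2.2, 4.5]
gripper_width: 0.242
finger_force: 30.0
```

Request:
apply_moves(
  series=[0,0,0,1.17,0.03,0,1.5,0,0,0,1.13,0.33,0,1.5,0,0,0,1.0,0.61,0,1.5,0,0,0,0.81,0.85,0,1.5,0,0,0,0.56,1.03,0,1.5,0,0,0,0.27,1.14,0,1.5],
)

```text
time_s: 13.25
position: [621.6, -60.5, 188.8]
eef_rot: [-3.137, 0.144, 0.001]
ft_force: [-2.9, -2.4, 4.4]
gripper_width: 0.244
finger_force: 30.0
```

Request:
apply_moves(
  series=[0,0,0,-0.03,1.17,0,1.5,0,0,0,-0.33,1.13,0,1.5,0,0,0,-0.61,1.0,0,1.5,0,0,0,-0.85,0.81,0,1.5,0,0,0,-1.03,0.56,0,1.5,0,0,0,-1.14,0.27,0,1.5],
)

```text
time_s: 14.0
position: [581.2, -12.7, 188.8]
eef_rot: [3.138, -0.145, 0.001]
ft_force: [2.7, -9.2, 1.9]
gripper_width: 0.234
finger_force: 30.0
```

Request:
apply_moves(
  series=[0,0,0,-1.17,-0.13,0,1.5,0,0,0,-1.13,-0.36,0,1.5,0,0,0,-1.0,-0.61,0,1.5,0,0,0,-0.81,-0.85,0,1.5,0,0,0,-0.56,-1.03,0,1.5,0,0,0,-0.27,-1.14,0,1.5],
)

```text
time_s: 14.75
position: [531.6, -53.9, 188.8]
eef_rot: [-3.136, 0.145, 0.002]
ft_force: [3.5, 3.3, 1.8]
gripper_width: 0.242
finger_force: 30.0
```

Request:
apply_moves(
  series=[0,0,0,0.03,-1.17,0,1.5,0,0,0,0.33,-1.13,0,1.5,0,0,0,0.61,-1.0,0,1.5,0,0,0,0.85,-0.81,0,1.5,0,0,0,1.03,-0.56,0,1.5,0,0,0,1.14,-0.27,0,1.5],
)

```text
time_s: 15.5
position: [572.3, -102.7, 188.7]
eef_rot: [-3.136, 0.145, 0.003]
ft_force: [-1.6, 8.6, 6.1]
gripper_width: 0.239
finger_force: 30.0
```

One turn is done. Second turn, with a small correction of +y.

Request:
apply_moves(
  series=[0,0,0,1.17,0.1,0,1.5,0,0,0,1.13,0.35,0,1.5,0,0,0,1.0,0.61,0,1.5,0,0,0,0.81,0.85,0,1.5,0,0,0,0.56,1.03,0,1.5,0,0,0,0.27,1.14,0,1.5],
)

```text
time_s: 16.25
position: [621.3, -63.6, 188.7]
eef_rot: [3.137, -0.145, -0.004]
ft_force: [-5.8, -2.5, 7.2]
gripper_width: 0.242
finger_force: 30.0
```

Request:
apply_moves(
  series=[0,0,0,-0.03,1.17,0,1.5,0,0,0,-0.33,1.13,0,1.5,0,0,0,-0.61,1.0,0,1.5,0,0,0,-0.85,0.81,0,1.5,0,0,0,-1.03,0.53,0,1.5,0,0,0,-1.14,0.24,0,1.5],
)

```text
time_s: 17.0
position: [580.9, -12.8, 188.8]
eef_rot: [-3.137, 0.144, -0.0]
ft_force: [2.7, -3.8, 2.3]
gripper_width: 0.241
finger_force: 30.0
```

Request:
apply_moves(
  series=[0,0,0,-1.17,-0.1,0,1.5,0,0,0,-1.13,-0.33,0,1.5,0,0,0,-1.0,-0.61,0,1.5,0,0,0,-0.81,-0.85,0,1.5,0,0,0,-0.56,-1.03,0,1.5,0,0,0,-0.2,-0.8,0,1.5,0,0,0,0,0,0,1.5],
)

```text
time_s: 17.88
position: [531.9, -52.2, 188.7]
eef_rot: [3.138, -0.147, -0.003]
ft_force: [-2.5, -1.2, 6.7]
gripper_width: 0.243
finger_force: 30.0
```

Request:
apply_moves(
  series=[0,0,0,-0.02,-0.1,0,1.5,0,0,0,0,0,0,1.5,0,0,0,0,0,0,1.5],
)

```text
time_s: 18.25
position: [531.9, -52.4, 188.7]
eef_rot: [-3.138, 0.146, 0.003]
ft_force: [-1.9, 0.2, 6.0]
gripper_width: 0.236
finger_force: 30.0
```

```bash
python3 - <<'E'
from h import *
s=arm.read_state();print(s['position'],s['ft_force'],s['joint_vel'].round(3))
im=arm.snapshot("top")[:,:,::-1]
cv2.imwrite("pics/t2.png",cv2.resize(im[150:310,200:400],None,fx=3.6,fy=3.6,interpolation=cv2.INTER_CUBIC))
E
```

```text
[531.91275302 -52.42440748 188.7230818 ] [-1.89811135  0.20240947  5.95704779] [ 0.001 -0.    -0.002 -0.001  0.001  0.001]
```

View pics/t2.png

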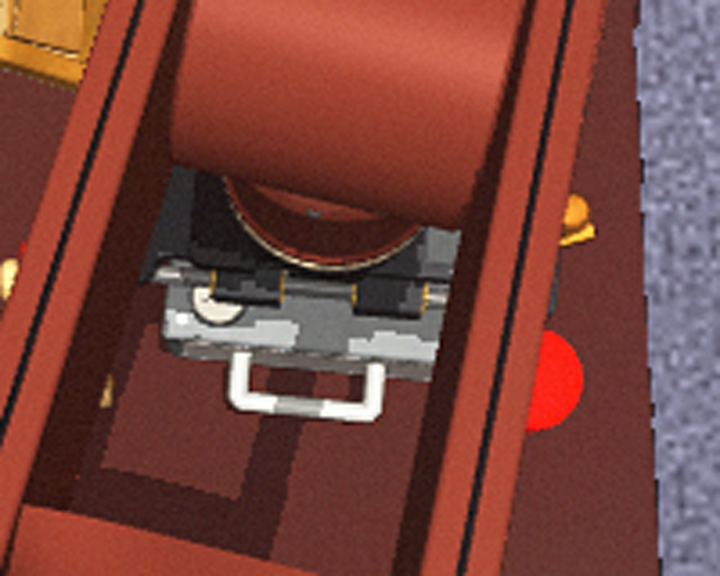

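The drawer is still shut and the bystanders that are in view haven't moved; the wheel is hidden by the arm. It needs about 0.7 mm more, since friction held it back.

Request:
apply_moves(
  series=[0,0,0,0,-0.08,0,1.5,0,0,0,0,0,0,1.5,0,0,0,0,0,0,1.5],
)

```text
time_s: 18.68
position: [531.9, -52.9, 188.7]
eef_rot: [-3.137, 0.146, 0.004]
ft_force: [-1.6, 1.5, 5.6]
gripper_width: 0.242
finger_force: 30.0
```

```bash
python3 -c "
from workcell import arm
print(arm.finish_job())"
```

```text
the job is handed in; nothing more can be done
None
```

The job is handed in: the drawer was pushed shut, the valve closed on its stop and backed off two full turns counterclockwise to within about 0.3° of the position measured at the stop, and the gripper is still holding the handle. The yo-yo and stamp had not visibly moved in the last picture; the arm hid most of the toy car, though nothing was moved near it.

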